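# Press the spice shaker's open lid shut

### The job

One of the five empty glass shakers on the upper tier of the spice carousel has been left with its red hinged lid standing open. With your fingertips push that lid over and press it gently until it is fully shut, then draw back clear. Do not lift or tip the shaker, do not turn the carousel, and leave the other shakers and the mug, bowl and whisk alone.

Things in the scene. Friction and masses are not known exactly. Their poses are not given: they have to be found in the camera images.
- open_shaker: the shaker whose lid stands open: clear glass jar 43 mm in diameter with a black screw cap 45 mm in diameter and a white sifter plate under the lid; 95 mm tall with the lid shut, about 140 g, standing loose (about 3 mm play all round, 14 mm deep) in a ring pocket of the carousel's upper tier. Origin at the centre of its underside, z up; the lid's hinge lies on its -x side, 22.5 mm from the axis and 91.5 mm above the origin, its pin along y
- cap_top (a point): the point on the shaker's axis level with the top face of the shut lid, 95 mm above the shaker's underside; axes as open_shaker (shut, the lid reaches from its hinge at -x over this point to its thumb tab at +x)
- lid_tab (a point): the thumb tab at the free end of the open red lid, 45.5 mm from the hinge pin; the lid is a disc 43 mm in diameter and 4 mm thick, the tab 13 mm wide
- flip_lid (a joint): angle of that lid in rad: 0 shut flat on the cap, 1.57 standing straight up, up to 2.1 leaning back beyond its hinge. It stays where it is left (a light push of about 0.2 N moves it, no spring); pressed flat, it meets the cap firmly, hardly giving, and stays shut
- carousel: spice carousel, fixed to the table: foot, steel spindle and two round wooden tiers 210 mm in diameter; the upper tier's top is 153 mm above the table and carries five shakers in ring pockets on a circle of 70 mm radius; the spindle's knob ends at 216 mm, below the caps. The lower tier holds more shakers. Origin on the spindle's axis at table height
- upper_tier (a joint): turn of the carousel's upper tier about its spindle in rad, 0 at the start, positive anticlockwise seen from above; it turns with some friction (about 0.1 N m)
- shaker_a: one of the four other shakers on the upper tier (same make and size as the open one, 95 mm tall, 45 mm across the cap), its red lid already shut; loose in its pocket; origin at the centre of its underside
- shaker_b: one of the four other shakers on the upper tier (same make and size as the open one, 95 mm tall, 45 mm across the cap), its red lid already shut; loose in its pocket; origin at the centre of its underside
- shaker_c: one of the four other shakers on the upper tier (same make and size as the open one, 95 mm tall, 45 mm across the cap), its red lid already shut; loose in its pocket; origin at the centre of its underside
- shaker_d: one of the four other shakers on the upper tier (same make and size as the open one, 95 mm tall, 45 mm across the cap), its red lid already shut; loose in its pocket; origin at the centre of its underside
- mug: white enamel mug, 84 mm in diameter, 80 mm tall, handle to its +y (reaches 74 mm from the axis), loose on the table; origin at the centre of its underside
- bowl: red plastic bowl, 170 mm across the rim, 70 mm tall, loose on the table; origin at the centre of its underside
- whisk: steel balloon whisk, 275 mm long, lying loose on the table along its x (handle to -x, wire balloon 60 mm across to +x); origin about the middle, at table height

How it is judged:
At the end, for the whole second after the job is handed in: The lid is shut (within 0.08 rad, about 3.5 mm at its tab); its shaker stands upright and still in its own pocket within 20 mm of where it was, the upper tier is within 0.2 rad of its start, and the other shakers stand upright (value of joint flip_lid below 0.08 rad and angle between each of open_shaker, shaker_a, shaker_b, shaker_c, shaker_d's own z axis and vertical below 0.15 rad and z of open_shaker in the frame of carousel below 0.16 m and distance of open_shaker from where it was at the start of the episode below 0.02 m and value of joint upper_tier between -0.2 and 0.2 rad and linear speed of open_shaker below 0.02 m/s); the robot touches nothing.
It fails at once if the open shaker is lifted (more than 12 mm out of its pocket) or tipped (over 0.25 rad) (z of open_shaker in the frame of carousel above 0.165 m or angle between open_shaker's own z axis and vertical above 0.25 rad).
It fails at once if the lid or its shaker is pressed with more than 30 N (contact force between any of the fingers, the arm and open_shaker above 30 N).
It fails at once if the robot touches another shaker (over 2 N) (contact force between any of the fingers, the arm and shaker_a above 2 N or contact force between any of the fingers, the arm and shaker_b above 2 N or contact force between any of the fingers, the arm and shaker_c above 2 N or contact force between any of the fingers, the arm and shaker_d above 2 N).
It fails at once if the carousel's upper tier is turned by more than 0.2 rad (value of joint upper_tier above 0.2 rad or value of joint upper_tier below -0.2 rad).
It fails at once if another shaker, the mug, the bowl or the whisk is moved more than 20 mm (distance of any of shaker_a, shaker_b, shaker_c, shaker_d, mug, bowl, whisk from where it was at the start of the episode above 0.02 m).
It also fails if it takes over 32 s, if anything falls off the work surface, if the arm or the gripper's body presses on something with over 40 N, if the wrist force passes 120 N, or if a joint passes its speed limit or range.

### The arm

A 6-joint arm with a two-finger parallel gripper is mounted at the origin on the work surface. World frame = base frame: x ahead of the robot, y to its left, z up, the work surface at z = 0. Lengths are in m, angles in rad, forces in N, time in s.
With the tool pointing down it reaches from about 0.35 to 0.775 m from the base axis. Payload 7.3 kg.
Tool frame: the origin (TCP) lies between the finger pads; the fingertips stand ahead of it and the grasp point (between the pads) lies 6 mm ahead of it (robot.tip_extent is the x of the fingertips in the tool frame, in m); x points along the fingers, z is the direction in which the jaws open and shut, and the axes are right-handed (so a half turn about x gives the same grasp; the last joint's range is limited). The gripper opens to 92 mm and grips with 3 to 60 N. Pads are 19 mm wide; open, the fingers measure 130 mm over their backs; the gripper's body (75 mm by 190 mm) begins 47 mm behind the grasp point.
Start: joints at [1.199, 0.342, 1.524, -0, 1.275, -0.146], TCP at [0.118, 0.512, 0.252] pointing down, gripper open.
Joint ranges: [-2.53, 2.53], [-0.77, 2.02], [0.04, 2.7], [-1, 4.14], [0.28, 2.66], [-3.11, 3.11]. Speed limits (rad/s): [2.57, 2.57, 3.14, 3.14, 3.14, 3.14].

### API

Orientations are given as [roll, pitch, yaw] about the fixed x, y, z axes, in that order (R = Rz(yaw) Ry(pitch) Rx(roll)).
In Python, from cell import robot gives the robot as it stands. The module is installed in compiled form; this text tells all that it offers.
- The arm moves only by the shell command python3 -m creep 'ROWS' [FORCE]. ROWS is JSON, a list of rows, each an object with "translation": the shift along the tool's x, y, z in m, a list of three; "twist": the turn, a rotation vector about the tool's x, y, z in rad, a list of three; "hand": the opening in per cent of the stroke, from 0 (shut) to 100 (fully open). A call has 1 to 5 rows; each row is the pose to reach, as a shift and turn from the pose measured when the call began, along the tool's axes at that moment; what a row does not reach only later rows make up. A row lasts 1/10 s, in which the tool goes at most 50 mm and 8.59 degrees, less where a joint would pass 70% of its speed; a pose out of reach is approached as far as the arm can. A call with a gripper value outside its range is refused whole. The fingers move at their own pace and stop on an object; FORCE is the grip in N (left out, the last holds). Time passes only in rows, so rows that repeat a pose let the fingers close. It gives the time, the measured TCP pose, the force and the opening at its end, in the units of the state.
- robot.observe(): the state, without advancing time (a new reading comes with each control period).
- robot.read_camera(name): name is "scene" or "side" or "wrist"; returns the picture (420x560x3 uint8, blue, green, red); there is no depth.
- robot.calibration(name): a dict with "intrinsics" (3x3 intrinsics, pixels), "cam_to_world" (4x4, takes a point from camera to world coordinates); the wrist camera has in their place "mount" (4x4, takes a point from camera to tool coordinates, whose origin is the TCP and whose axes are the tool frame's). Camera axes: x right, y up, looking along -z (the intrinsics and any distortion apply to the point x, -y, -z); pixel columns grow to the right and rows downward; lengths in m; the calibration is good to about 2 mm. A picture is of the moment at which its call begins: read the wrist's pose just before it. calibration takes no time and is no camera call.
- robot.hand_in(): hands the job in, once; it reports no verdict.
The state is a dict: "time": time; "qpos": joint angles; "qvel": joint speeds; "joint_efforts": joint torques, N m; "tool_pos": TCP position; "tool_rot": TCP orientation; "contact_force": force on the tool from outside, world axes, zero at the start; "torque": the same for the moment, N m; "opening": finger opening in m.
Only numpy, scipy, OpenCV 4.12 (cv2) and the standard library are available. Lean on these libraries where they do the work, as an engineer would, in place of code of your own. Each camera call takes 0.05 s, during which the arm holds its last target. There are 200 camera calls.

## Working session

There is one attempt and no reset: what is moved stays moved. The work goes in short steps, Python scripts to look and compute and a shell command to move; the robot and the scene stay as the last step left them, time stands still between calls to the robot, and variables do not carry over. Pictures are saved under pics/ and viewed, about 8 in all and at most 12, crops included, and the job is handed in when it is done.

```bash
mkdir -p pics
python3 - <<'E'
from cell import robot
import cv2,numpy as np
s=robot.observe();print(s['tool_pos'],s['tool_rot'],s['opening'],robot.tip_extent)
for n in("scene","side"):
    im=robot.read_camera(n);cv2.imwrite(f'pics/{n}.png',im)
    c=robot.calibration(n);print(n,np.round(c['intrinsics'],1).tolist(),np.round(c['cam_to_world'],3).tolist(),c.keys())
c=robot.calibration('wrist');print(np.round(c['intrinsics'],1).tolist(),np.round(c['mount'],3).tolist(),c.keys())
im=robot.read_camera('wrist');cv2.imwrite('pics/wrist.png',im)
E
```

```text
[0.1173809  0.51134393 0.25104752] [ 2.99035434  1.56928304 -1.94782163] 0.09186049490585176 0.025
scene [[435.3, 0.0, 283.0], [0.0, 435.3, 206.9], [0.0, 0.0, 1.0]] [[-0.167, -0.697, 0.698, 1.34], [0.986, -0.127, 0.109, 0.193], [0.013, 0.706, 0.708, 0.98], [0.0, 0.0, 0.0, 1.0]] dict_keys(['intrinsics', 'cam_to_world'])
side [[522.8, 0.0, 286.6], [0.0, 522.8, 223.5], [0.0, 0.0, 1.0]] [[0.988, 0.116, -0.102, 0.383], [-0.154, 0.754, -0.638, -0.779], [0.003, 0.646, 0.763, 1.197], [0.0, 0.0, 0.0, 1.0]] dict_keys(['intrinsics', 'cam_to_world'])
[[292.2, 0.0, 280.4], [0.0, 292.2, 211.9], [0.0, 0.0, 1.0]] [[-0.0, 0.261, -0.965, -0.132], [-0.0, 0.965, 0.261, 0.07], [1.0, 0.0, -0.0, 0.0], [0.0, 0.0, 0.0, 1.0]] dict_keys(['intrinsics', 'mount'])
```

View pics/scene.png

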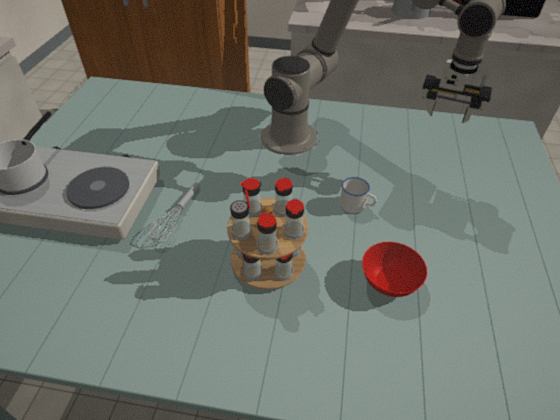

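View pics/side.png

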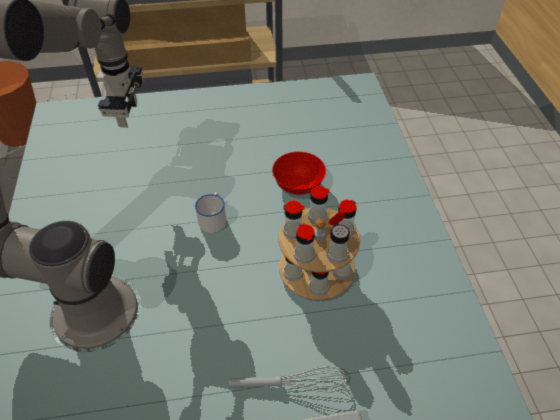

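The open shaker's sifter is at about (240,207) in scene and (340,233) in side. The lid stands near (248,190) and (337,217). I'll crop both views larger.

Run:
```python
import cv2,numpy as np
a=cv2.imread('pics/scene.png')[170:240,220:310];b=cv2.imread('pics/side.png')[180:270,270:370]
a=cv2.resize(a,None,fx=4.4,fy=4.4,interpolation=2);b=cv2.resize(b,None,fx=4,fy=4,interpolation=2)
o=np.zeros((360,800,3),np.uint8);o[:a.shape[0],:a.shape[1]]=a;o[:,400:]=b;cv2.imwrite('pics/crop.png',o)
```

```text
(no output)
```

View pics/crop.png

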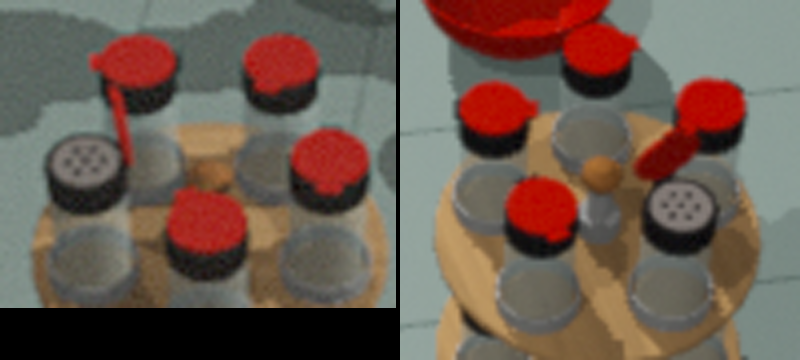

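```bash
cat > h.py <<'E'
import numpy as np
from cell import robot
from scipy.spatial.transform import Rotation as R
def pose():
    s=robot.observe();T=np.eye(4);T[:3,:3]=R.from_euler('xyz',s['tool_rot']).as_matrix();T[:3,3]=s['tool_pos'];return T
def cam(n,T=None):
    c=robot.calibration(n);return c['intrinsics'],(c['cam_to_world'] if n!='wrist' else T@c['mount'])
def ray(n,p,T=None):
    K,C=cam(n,T);d=np.linalg.inv(K)@[p[0],p[1],1];d=C[:3,:3]@[d[0],-d[1],-d[2]];return C[:3,3],d/np.linalg.norm(d)
def atz(n,p,z,T=None):
    o,d=ray(n,p,T);return o+d*(z-o[2])/d[2]
def tri(rs):
    A=[np.eye(3)-np.outer(d,d) for o,d in rs];return np.linalg.solve(sum(A),sum(a@o for a,(o,d) in zip(A,rs)))
def proj(n,P,T=None):
    K,C=cam(n,T);q=C[:3,:3].T@(np.asarray(P)-C[:3,3]);q=K@(q*[1,-1,-1]);return q[:2]/q[2]
E
python3 - <<'E'
from h import *
np.set_printoptions(precision=4,suppress=True)
sc=lambda u,v:(u/4.4+220,v/4.4+170)
sd=lambda u,v:((u-400)/4+270,v/4+180)
a=atz('scene',sc(87,160),.244);b=atz('side',sd(680,205),.244);print('sifter',a,b,tri([ray('scene',sc(87,160)),ray('side',sd(680,205))]))
for p in [(138,62),(282,65),(330,160),(207,217)]:print('sc',atz('scene',sc(*p),.248))
for p in [(494,108),(597,50),(711,104),(541,209)]:print('sd',atz('side',sd(*p),.248))
print('tab',tri([ray('scene',sc(118,90)),ray('side',sd(697,127))]))
print('hinge sc',atz('scene',sc(127,163),.2445),'sd',atz('side',sd(645,180),.2445))
print('mid',tri([ray('scene',sc(122,125)),ray('side',sd(668,152))]))
T=pose();print(T)
E
```

```text
sifter [ 0.6321 -0.0225  0.244 ] [ 0.6317 -0.0249  0.244 ] [ 0.6316 -0.0233  0.2428]
sc [ 0.5541 -0.0115  0.248 ]
sc [0.5417 0.0695 0.248 ]
sc [0.6123 0.1077 0.248 ]
sc [0.6658 0.0504 0.248 ]
sd [0.5351 0.0642 0.248 ]
sd [0.6068 0.1026 0.248 ]
sd [0.667  0.0473 0.248 ]
sd [ 0.5494 -0.0187  0.248 ]
tab [ 0.6372 -0.0063  0.2982]
hinge sc [ 0.6309 -0.0006  0.2445] sd [ 0.6152 -0.0033  0.2445]
mid [ 0.627  -0.0034  0.2685]
[[-0.0004 -0.9746  0.2239  0.1174]
 [-0.0011  0.2239  0.9746  0.5114]
 [-1.      0.0002 -0.0011  0.2512]
 [ 0.      0.      0.      1.    ]]
```

```bash
cat >> h.py <<'E'
def go(tip,yaw):
    """tool-frame shift and rotvec to bring the fingertip to tip, pointing down, tool z at yaw"""
    T=pose();z=np.array([np.cos(yaw),np.sin(yaw),0]);x=np.array([0,0,-1.]);M=np.c_[x,np.cross(z,x),z]
    p=np.asarray(tip)-x*robot.tip_extent
    print('shift',np.round(T[:3,:3].T@(p-T[:3,3]),4).tolist(),'twist',np.round(R.from_matrix(T[:3,:3].T@M).as_rotvec(),3).tolist())
E
python3 -c "
from h import *
go([.612,.045,.345],.29)"
python3 -m creep '[{"translation":[-0.11,-0.59,-0.35],"twist":[1.05,0,0],"hand":0},{"translation":[-0.11,-0.59,-0.35],"twist":[1.05,0,0],"hand":0},{"translation":[-0.11,-0.59,-0.35],"twist":[1.05,0,0],"hand":0},{"translation":[-0.11,-0.59,-0.35],"twist":[1.05,0,0],"hand":0},{"translation":[-0.11,-0.59,-0.35],"twist":[1.05,0,0],"hand":0}]' 10
python3 -c "
from h import *
go([.612,.045,.345],.29)"
```

```text
shift [-0.1185, -0.5864, -0.344] twist [1.055, -0.001, 0.0]
time: 0.65
tool_pos: [0.2971, 0.3398, 0.2915]
tool_rot: [-2.521, 1.57, -1.932]
contact_force: [1.3, 0.9, 0.4]
opening: 0.056
shift [-0.0784, -0.4201, 0.0979] twist [0.299, -0.001, 0.001]
```

```bash
python3 -m creep '[{"translation":[-0.078,-0.42,0.098],"twist":[0.3,0,0],"hand":0},{"translation":[-0.078,-0.42,0.098],"twist":[0.3,0,0],"hand":0},{"translation":[-0.078,-0.42,0.098],"twist":[0.3,0,0],"hand":0},{"translation":[-0.078,-0.42,0.098],"twist":[0.3,0,0],"hand":0},{"translation":[-0.078,-0.42,0.098],"twist":[0.3,0,0],"hand":0}]'
python3 -c "
from h import *
go([.612,.045,.345],.29)"
```

```text
time: 1.15
tool_pos: [0.4767, 0.1713, 0.3361]
tool_rot: [-2.366, 1.57, -2.077]
contact_force: [-0.4, -0.1, -0.4]
opening: 0.0163
shift [-0.0339, -0.1597, 0.0937] twist [-0.001, -0.001, 0.001]
```

```bash
python3 -m creep '[{"translation":[-0.034,-0.16,0.094],"twist":[0,0,0],"hand":0},{"translation":[-0.034,-0.16,0.094],"twist":[0,0,0],"hand":0},{"translation":[-0.034,-0.16,0.094],"twist":[0,0,0],"hand":0},{"translation":[-0.034,-0.16,0.094],"twist":[0,0,0],"hand":0},{"translation":[-0.034,-0.16,0.094],"twist":[0,0,0],"hand":0}]'
python3 - <<'E'
from h import *
import cv2
go([.612,.045,.345],.29)
T=pose();np.save('T.npy',T);im=robot.read_camera('wrist');cv2.imwrite('pics/w1.png',cv2.resize(im,None,fx=1.4,fy=1.4))
for P in([.632,-.023,.244],[.625,-.002,.2445],[.625,-.002,.29],[.638,-.044,.2445]):print(proj('wrist',P,T)*1.4)
E
```

```text
time: 1.65
tool_pos: [0.6151, 0.0407, 0.3687]
tool_rot: [-2.249, 1.569, -1.965]
contact_force: [-0.1, -0.2, -0.8]
opening: 0.0004
shift [-0.0013, 0.005, -0.0018] twist [-0.006, -0.001, 0.002]
[390.20454812 389.23449748]
[388.9045464  359.99020182]
[388.17461731 392.87364158]
[390.08168226 417.63247764]
```

View pics/w1.png

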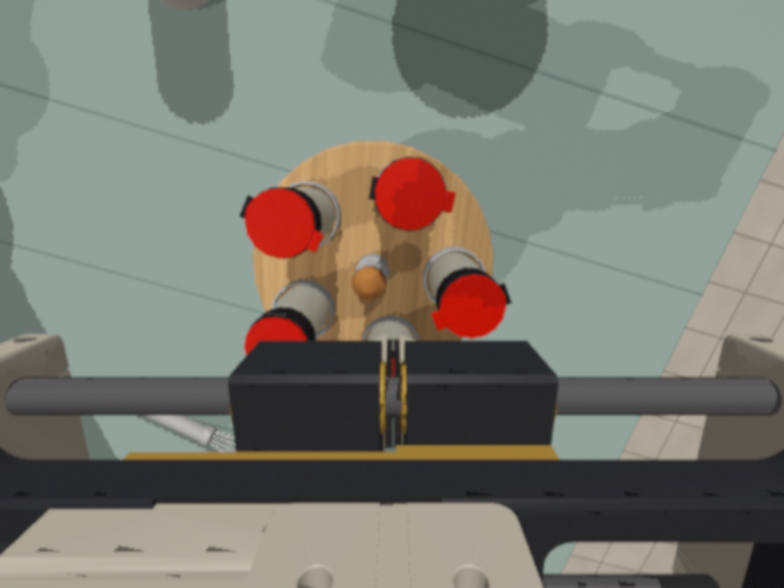

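The gripper hides the open shaker from the wrist camera, as the geometry predicts. The knob is at (369,280), and the neighbouring caps sit around it as expected. Next I lower the fingertips behind the lid and check from the fixed cameras.

```bash
python3 -m creep '[{"translation":[0.026,0.005,-0.002],"twist":[0,0,0],"hand":0},{"translation":[0.05,0.005,-0.002],"twist":[0,0,0],"hand":0},{"translation":[0.074,0.003,-0.002],"twist":[0,0,0],"hand":0},{"translation":[0.074,0.0,-0.002],"twist":[0,0,0],"hand":0},{"translation":[0.074,0.0,-0.002],"twist":[0,0,0],"hand":0}]'
cat > look.py <<'E'
from h import *
import cv2,sys
go([.625,-.002,.268],.29)
a=robot.read_camera('scene')[150:250,200:300];b=robot.read_camera('side')[160:260,290:390]
cv2.imwrite(f'pics/{sys.argv[1]}.png',np.hstack([cv2.resize(i,(400,400),interpolation=2) for i in(a,b)]))
E
python3 look.py l1
```

```text
time: 2.2
tool_pos: [0.6111, 0.0426, 0.2952]
tool_rot: [3.116, 1.568, -2.881]
contact_force: [0.2, 0.1, 0.4]
opening: 0.0006
shift [0.0022, -0.0467, 0.0007] twist [-0.004, -0.003, -0.0]
```

View pics/l1.png

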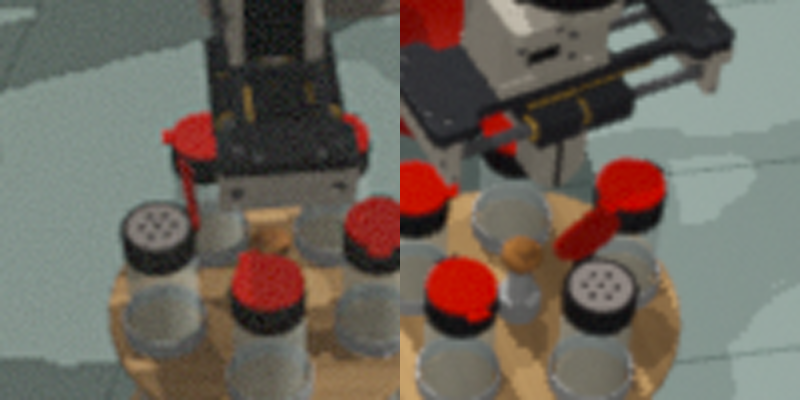

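```bash
python3 -c "
from h import *
go([.6105,.0305,.268],.38)"
python3 -m creep '[{"translation":[0.001,-0.005,-0.003],"twist":[-0.095,0,0],"hand":0},{"translation":[0.001,-0.011,-0.005],"twist":[-0.095,0,0],"hand":0},{"translation":[0.001,-0.011,-0.005],"twist":[-0.095,0,0],"hand":0}]'
python3 -c "
from h import *
go([.6236,-.002,.268],.38)"
```

```text
shift [0.0034, -0.0112, -0.0046] twist [-0.094, 0.0, 0.001]
time: 2.6
tool_pos: [0.6104, 0.0299, 0.2965]
tool_rot: [-0.832, 1.568, -0.454]
contact_force: [0.7, 0.7, 1.2]
opening: 0.0005
shift [0.0036, -0.0345, 0.0005] twist [-0.002, 0.002, 0.002]
```

```bash
python3 -m creep '[{"translation":[0.004,-0.009,0],"twist":[0,0,0],"hand":0},{"translation":[0.004,-0.018,0],"twist":[0,0,0],"hand":0},{"translation":[0.004,-0.026,0],"twist":[0,0,0],"hand":0},{"translation":[0.004,-0.034,0],"twist":[0,0,0],"hand":0},{"translation":[0.004,-0.042,0],"twist":[0,0,0],"hand":0}]'
python3 -c "
from h import *
go([.6236,-.002,.268],.38)"
```

```text
time: 3.1
tool_pos: [0.6262, -0.0099, 0.2925]
tool_rot: [-0.819, 1.568, -0.442]
contact_force: [0.3, -0.5, -0.3]
opening: 0.0004
shift [-0.0005, 0.0083, 0.0005] twist [-0.002, 0.002, 0.002]
```

```bash
python3 -m creep '[{"translation":[0,-0.008,0],"twist":[0,0,0],"hand":0},{"translation":[0,-0.016,0],"twist":[0,0,0],"hand":0},{"translation":[0,-0.022,0],"twist":[0,0,0],"hand":0},{"translation":[0,-0.022,0],"twist":[0,0,0],"hand":0}]'
python3 look.py l2
```

```text
time: 3.5
tool_pos: [0.6345, -0.0313, 0.2924]
tool_rot: [-0.898, 1.568, -0.521]
contact_force: [-1.1, 0.0, -0.5]
opening: 0.0006
shift [-0.0007, 0.0307, 0.0019] twist [0.087, 0.002, 0.002]
```

View pics/l2.png

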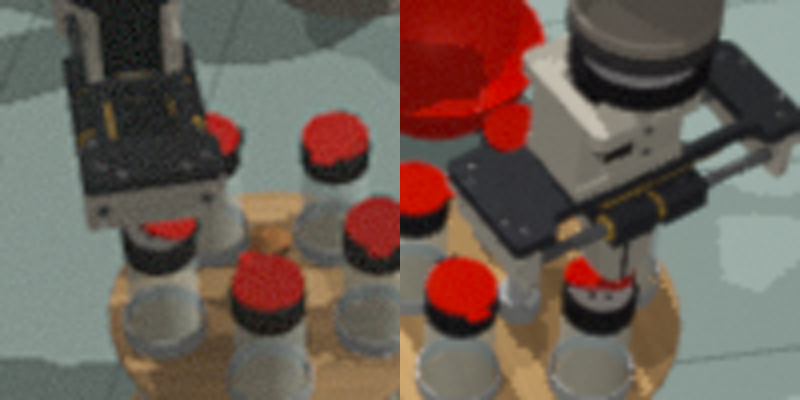

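The lid is folding over under the fingertips: red shows at (580,270) and (610,285) in the side half, and the shaker hasn't moved. Next I press down, easing back toward the axis.

```bash
python3 -m creep '[{"translation":[0.004,0.001,0],"twist":[0,0,0],"hand":0},{"translation":[0.008,0.003,0],"twist":[0,0,0],"hand":0},{"translation":[0.012,0.005,0],"twist":[0,0,0],"hand":0},{"translation":[0.014,0.006,0],"twist":[0,0,0],"hand":0},{"translation":[0.014,0.006,0],"twist":[0,0,0],"hand":0}]'
```

```text
time: 4.1
tool_pos: [0.6319, -0.0245, 0.278]
tool_rot: [-0.903, 1.57, -0.525]
contact_force: [-0.4, -0.4, 0.3]
opening: 0.0005
```

```bash
python3 -m creep '[{"translation":[0.001,0,0],"twist":[0,0,0],"hand":0},{"translation":[0.002,0,0],"twist":[0,0,0],"hand":0},{"translation":[0.002,0,0],"twist":[0,0,0],"hand":0}]'
```

```text
time: 4.4
tool_pos: [0.6318, -0.0245, 0.2759]
tool_rot: [-0.936, 1.57, -0.558]
contact_force: [-0.1, 0.3, -0.2]
opening: 0.0002
```

```bash
for i in 1; do
python3 -m creep '[{"translation":[0.001,0,0],"twist":[0,0,0],"hand":0},{"translation":[0.001,0,0],"twist":[0,0,0],"hand":0}]'; done
```

```text
time: 4.6
tool_pos: [0.6318, -0.0246, 0.2748]
tool_rot: [-1.002, 1.57, -0.624]
contact_force: [0.0, 0.6, 1.2]
opening: 0.0005
```

```bash
python3 -m creep '[{"translation":[0.001,0,0],"twist":[0,0,0],"hand":0},{"translation":[0.001,0,0],"twist":[0,0,0],"hand":0}]'
```

```text
time: 4.8
tool_pos: [0.6318, -0.0246, 0.2736]
tool_rot: [-1.168, 1.57, -0.791]
contact_force: [-0.2, -0.5, -0.1]
opening: 0.0005
```

```bash
python3 -m creep '[{"translation":[0.0005,0,0],"twist":[0,0,0],"hand":0},{"translation":[0.0005,0,0],"twist":[0,0,0],"hand":0}]'
```

```text
time: 5.0
tool_pos: [0.6319, -0.0246, 0.2733]
tool_rot: [-0.924, 1.57, -0.546]
contact_force: [0.3, 0.0, 0.9]
opening: 0.0007
```

```bash
python3 -m creep '[{"translation":[0.0005,0,0],"twist":[0,0,0],"hand":0},{"translation":[0.0005,0,0],"twist":[0,0,0],"hand":0}]'
```

```text
time: 5.2
tool_pos: [0.6319, -0.0246, 0.2732]
tool_rot: [-0.799, 1.569, -0.422]
contact_force: [-1.4, 0.7, 3.7]
opening: 0.0005
```

```bash
python3 -m creep '[{"translation":[0.0005,0,0],"twist":[0,0,0],"hand":0},{"translation":[0.0005,0,0],"twist":[0,0,0],"hand":0}]'; python3 look.py l3
```

```text
time: 5.4
tool_pos: [0.632, -0.0246, 0.2732]
tool_rot: [-0.737, 1.568, -0.359]
contact_force: [-1.1, 0.6, 5.1]
opening: 0.0003
shift [-0.0198, 0.0235, 0.0019] twist [0.088, 0.002, 0.002]
```

View pics/l3.png

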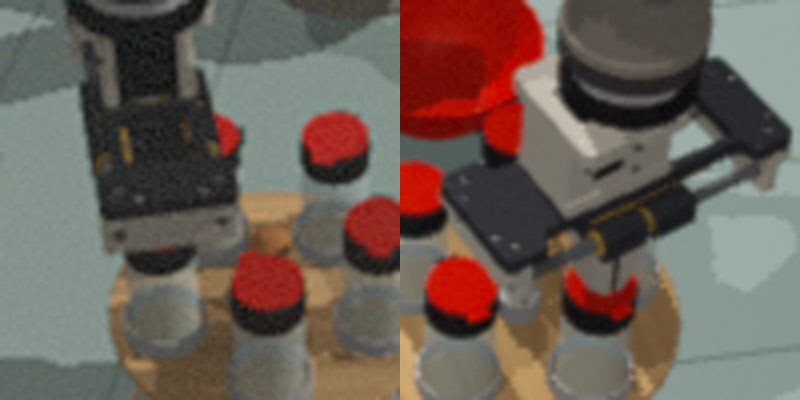

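Contact came at a tip height of 0.248, which is the shut-lid height, at about 5 N. Red now covers the cap, around (600,290). I'll press slightly more, then withdraw straight up.

```bash
python3 -m creep '[{"translation":[0.0008,0,0],"twist":[0,0,0],"hand":0},{"translation":[0.0008,0,0],"twist":[0,0,0],"hand":0}]'
```

```text
time: 5.7
tool_pos: [0.6321, -0.0246, 0.2732]
tool_rot: [-0.663, 1.567, -0.285]
contact_force: [-1.5, 0.1, 6.8]
opening: 0.0004
```

```bash
python3 -m creep '[{"translation":[-0.005,0,0],"twist":[0,0,0],"hand":0},{"translation":[-0.03,0,0],"twist":[0,0,0],"hand":0},{"translation":[-0.07,0.03,0],"twist":[0,0,0],"hand":0},{"translation":[-0.09,0.07,0],"twist":[0,0,0],"hand":0},{"translation":[-0.09,0.11,0],"twist":[0,0,0],"hand":0}]'
python3 -m creep '[{"translation":[0,0.04,0],"twist":[0,0,0],"hand":0},{"translation":[0,0.08,0],"twist":[0,0,0],"hand":0},{"translation":[0,0.08,0],"twist":[0,0,0],"hand":0}]'
python3 look.py l4
```

```text
time: 6.2
tool_pos: [0.5917, 0.0784, 0.3663]
tool_rot: [-0.463, 1.561, -0.087]
contact_force: [0.2, -0.1, -0.3]
opening: 0.0003
time: 6.5
tool_pos: [0.5605, 0.157, 0.3663]
tool_rot: [-0.289, 1.562, 0.093]
contact_force: [-0.3, -0.6, -0.1]
opening: 0.0003
shift [0.0737, -0.1714, -0.0] twist [0.092, 0.009, 0.002]
```

View pics/l4.png

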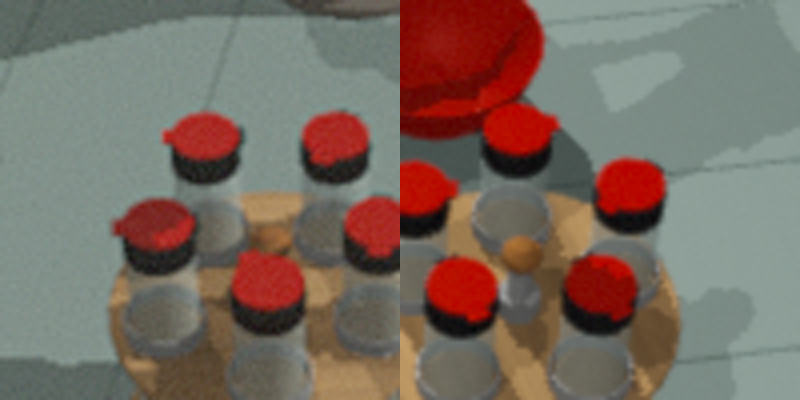

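In both views the lid lies flat: (158,222) in the scene half and (600,285) in the side half, with the black skirt showing as it does on the other shakers. Nothing else has shifted, so I'm handing in.

```bash
python3 -c "
from cell import robot
print(robot.hand_in(),robot.observe()['time'])"
```

```text
the job is handed in; nothing more can be done
the job is handed in; nothing more can be done
```

The open shaker's lid is shut, and I handed the job in at about 6.6 s; no verdict was reported. I pushed the lid over from behind with the closed fingertips and pressed it down near the cap's axis. Then I drew back up and away.

**Checks before hand-in:**
- **Lid:** the fingertips stopped at 0.248 m, the height of the shut lid. Pressing harder, to a reading of 6.8 N, gave no further travel. In both fixed cameras the lid looks flat and its black skirt matches the other shakers. It looks a little darker than theirs; I took that as shadow and did not check.
- **Shakers and carousel:** all the shakers in view looked upright, and neither the carousel nor the open shaker appeared to have moved. I judged this by eye and did not re-measure any poses.
- **Mug and whisk:** they were outside the last crops, so I did not check them again. The arm passed well above them.
- **Robot:** the fingertips were about 0.18 m away sideways and above the caps, and the force reading was within its noise (under 1 N).

The wrist camera was no use for the lid because the gripper blocked its view, so I relied on the two fixed cameras.

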